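# Gauge a slip bushing, fit it and hold the guide rod through both bushings

## Task

One of the two loose brass bushings belongs in the empty top arm of the guide stand: it is the one that slides right down the steel gauge pin to its foot, so prove it there first, then drop it fully home in the top arm, and put the other bushing in the parts bin. Then take the long steel guide rod out of the wooden block, thread it straight down through the top bushing and the lower bushing, and finish while holding it there, its tip showing below the lower arm but clear of the base plate, so that the clamp screw can be tightened. Leave the other tools where they lie.

Things in the scene. Friction and masses are not known exactly. Their poses are not given: they have to be found in the camera images.
- bushing_wide: Loose brass slip bushing with the wide bore (18 mm, right through), 44 mm tall, standing upright on the bench, about 120 g. Body below: 26 mm diameter, 24 mm long, lowest 5 mm stepped in to 23 mm; knurled head above: 38 mm diameter, 20 mm tall, gripped by its sides. Origin: centre of its underside, z up its axis. It fits gauge pin and rod.
- bushing_narrow: Loose brass slip bushing, the same outside as the other (44 mm tall, 38 mm head, 26 mm body, standing head up, 120 g) but with a visibly narrower 12 mm bore: neither the gauge pin nor the guide rod enters it. Origin: centre of its underside, z up its axis.
- gauge: Gauge pin, fixed: steel pin of 16 mm diameter on a dark round foot, 54 mm across and 10 mm high. The pin's tip is 52 mm above the bench, tapered over its top 6 mm to 9 mm. Origin: centre of the foot's underside on the bench; the pin's axis is z. A bushing slid right down rests with its underside on the foot.
- gauge_foot (a point): Point on the gauge pin's axis at the upper face of its foot (10 mm above the bench), where the bushing's underside comes to rest.
- stand: Grey guide stand, fixed: base plate 12 mm thick, column at its back (46 to 72 mm from the bore axis, 122 mm tall), two arms on one vertical bore axis. Origin: on the bench under that axis; x points to the column. Top arm: 104 to 122 mm above the bench, 52 mm boss, empty 29 mm through hole. Lower arm: 46 to 64 mm, with a fixed brass bushing of 17 mm bore; open below it down to the base plate.
- stand_top_seat (a point): Centre of the 29 mm hole in the top arm, at the arm's upper face (122 mm above the bench). A bushing fully home has its head resting on this face, its underside 24 mm below this point and its top 20 mm above it.
- stand_lower_bush (a point): Centre of the mouth of the fixed lower bushing (17 mm bore), at its collar's upper face, 67.5 mm above the bench.
- stand_base_top (a point): Point on the bore axis at the base plate's upper face, 12 mm above the bench. The lower bushing's underside is 31 mm above it.
- rod_block: Light wooden block 66 x 130 x 60 mm, fixed to the bench, long side along its y. One hole of 16 mm, 50 mm deep, holds the guide rod; three short thin drift pins stand in the rest of the block, up to 94 mm above the bench, fixed. Origin: centre of its underside.
- rod_block_hole (a point): Centre of the guide rod's hole at the top face of the wooden block (60 mm above the bench); local y = -35 mm of the block.
- rod: Steel guide rod, 14 mm diameter, 180 mm long, about 200 g, standing upright in the wooden block, tip down, so that its tip is 10 mm and its top 190 mm above the bench. The lowest 10 mm taper to an 8 mm flat tip. Origin: centre of the tip, z up the rod's axis.
- rod_tip (a point): Lower end of the guide rod (centre of its 8 mm tip).
- rod_top (a point): Upper end of the guide rod, 180 mm above its tip along its axis.
- bin: White plastic open parts bin for rejects, fixed, 152 x 180 x 75 mm, long side along its y. Origin: centre of its underside. Inside it is about 95 x 128 mm free, floor 2 to 22 mm above the bench (parts lie in it), walls 75 mm high.
- hex_keys: Bystander: red folding set of hex keys, 45 x 78 x 20 mm, loose, lying between the stand and the wooden block. Origin: centre of its underside.
- spanner: Bystander: steel spanner, 53 x 190 x 7 mm, loose, at the left. Origin: centre of its underside.
There are look-alikes about, which are no part of the job. What is shaped like the bushing_narrow but orange or turquoise is not meant.

How it is judged:
On the way, in this order (a step that is already met when the one before it is completed fails the run):
1. the wide-bored bushing has slid right down the gauge pin onto its foot (z of bushing_wide in the frame of gauge_foot below 0.004 m and horizontal distance between bushing_wide and gauge_foot below 0.004 m and angle between bushing_wide's own z axis and vertical below 0.12 rad), for 0.1 s.
2. that bushing is fully home in the stand's top arm and let go (z of bushing_wide in the frame of stand_top_seat between -0.028 and -0.021 m and horizontal distance between bushing_wide and stand_top_seat below 0.004 m and angle between bushing_wide's own z axis and vertical below 0.1 rad and contact force between bushing_wide and the fingers below 0.1 N), for 0.2 s.
3. the guide rod's tip has entered the top bushing (horizontal distance between rod_tip and stand_top_seat below 0.006 m and z of rod_tip in the frame of stand_top_seat below 0.01 m and z of rod_tip in the frame of stand_lower_bush above 0 m).
At the end, for the whole second after the job is handed in: Rod held (over 1 N), still, upright within 0.06 rad, tip within 4 mm of the bore axis and 2 to 31 mm above the base plate; wide bushing fully home in the top arm (head within 3 mm of the face, within 4 mm of the axis, upright); narrow bushing at rest in the bin (horizontal distance between rod_tip and stand_lower_bush below 0.004 m and horizontal distance between rod_top and stand_lower_bush below 0.012 m and z of rod_tip in the frame of stand_base_top between 0.002 and 0.031 m and angle between rod's own z axis and vertical below 0.06 rad and contact force between rod and the fingers above 1 N and linear speed of rod below 0.02 m/s and z of bushing_wide in the frame of stand_top_seat between -0.028 and -0.021 m and horizontal distance between bushing_wide and stand_top_seat below 0.004 m and angle between bushing_wide's own z axis and vertical below 0.1 rad and x of bushing_narrow in the frame of bin between -0.06 and 0.06 m and y of bushing_narrow in the frame of bin between -0.075 and 0.075 m and height (world z) of bushing_narrow below 0.07 m and linear speed of bushing_narrow below 0.05 m/s); the arm keeps its last pose, push and grip.
It fails at once if the set of hex keys is pushed more than 30 mm from where it lay (distance of hex_keys from where it was at the start of the episode above 0.03 m).
It fails at once if the spanner is pushed more than 30 mm from where it lay (distance of spanner from where it was at the start of the episode above 0.03 m).
It also fails if it takes over 67 s, if anything falls off the work surface, if the arm or the gripper's body presses on something with over 40 N, if the wrist force passes 120 N, or if a joint passes its speed limit or range.

## Robot

A 7-joint arm with a two-finger parallel gripper is mounted at the origin on a cart in front of the work surface, level with it; the furniture and walls round the work are solid. World frame = base frame: x ahead of the robot, y to its left, z up, the work surface at z = 0. Lengths are in m, angles in rad, forces in N, time in s.
With the tool pointing down it reaches from about 0.4 to 0.85 m from the base axis. Payload 6.9 kg.
Tool frame: the origin (TCP) lies midway between the tips of the shut fingers; the grasp point (between the pads) lies 19 mm behind it; z points along the fingers, y is the line along which they close (so a half turn about z gives the same grasp; the last joint's range is limited). The gripper opens to 85 mm and grips with 20 to 120 N. Pads are 22 mm wide; open, the fingers measure 114 mm over their backs; the gripper's body (76 mm by 85 mm) begins 54 mm behind the grasp point. The pads swing forward as they close: fully open they stand 13 mm farther back than shut.
Start: joints at [1.335, 0.507, -0.238, 1.5, 0.126, 1.149, -0.155], TCP at [0.209, -0.589, 0.231] pointing down, gripper open.
Joint ranges: [-3.08, 3.08], [-0.24, 2.05], [-1.43, 1.35], [0, 2.5], [-1.52, 4.66], [0.17, 1.96], [-2.89, 2.89]. Speed limits (rad/s): [2.39, 2.39, 3.14, 3.14, 3.14, 3.14, 3.14].

## Interface

Orientations are given as [roll, pitch, yaw] about the fixed x, y, z axes, in that order (R = Rz(yaw) Ry(pitch) Rx(roll)).
In Python, from station import bot gives the robot as it stands.
- The arm moves only by the tool jog_arm, never from a script. Its argument "steps" is a list of rows, each an object with "translation": the shift along the tool's x, y, z as a fraction of full scale, a list of three; "turn": the turn about the tool's z as a fraction of full scale; "jaw": the closure, from -1 (fully open) to 1 (shut). A call has 1 to 12 rows; each row shifts and turns the commanded pose from where the row before left it, along the tool's axes as they then stand; what a row does not reach is not made up. Full scale, the value 1, is 25 mm for a shift and 90 degrees for a turn. A row lasts 1/12 s, in which the tool goes at most 41.7 mm and 7.16 degrees, less where a joint would pass 70% of its speed; a pose out of reach is approached as far as the arm can. A call with a number of a shift or a turn outside -1 to 1 is refused whole. A call with a gripper value outside its range is refused whole. The fingers move at their own pace and stop on an object; "force" is the grip in N (left out, the last holds). Time passes only in rows, so rows that do not move let the fingers close. It gives the time, the measured TCP pose, the force, the opening and the grip force at its end, in the units of the state.
- bot.read_state(): the state, without advancing time (a new reading comes with each control period).
- bot.camera(name): name is "scene" or "side" or "wrist"; returns a dict with "color" (420x560x3 uint8, blue, green, red), "range_z" (420x560 float32, m along the optical axis (not along the pixel's ray), 0 where there is no reading), "fx", "fy", "cx", "cy" (pixels), "extrinsics" (4x4, takes a point from camera to world coordinates). Camera axes: x right, y up, looking along -z (the intrinsics and any distortion apply to the point x, -y, -z); pixel columns grow to the right and rows downward; lengths in m; the calibration is good to about 2 mm. A picture is of the moment at which its call begins.
- bot.close_job(): hands the job in; it is judged then, once.
Trained networks look in the newest picture that a camera, given by its name, has taken for a name from the list of things; names that differ only in an ending like _2 or _b are one class to them, and where a whole thing is asked for, a point or a joint stands for the part that bears it (a point fixed in the world has none). Each returns a list of dicts, best first, with "conf" (0 to 1); they miss things now and then, are a little off and sometimes report something else, mostly with a low value. They report only what shows in the picture. A call takes as long as a camera call. They do not tell look-alikes from the thing itself.
- bot.spot_in(camera, thing): "location" ([x, y, z] in m, in world coordinates, good to about 4 mm: the middle of the surface that is visible of it).
- bot.silhouettes(camera, thing): "mask" (420x560 bool, what is visible of it).
- bot.place_of(camera, thing): "location" ([x, y, z] in m, in world coordinates, good to about 4 mm: a listed point, or the origin of a listed thing).
The state is a dict: "clock": time; "joint_pos": joint angles; "joint_velocities": joint speeds; "joint_torque": joint torques, N m; "ee_pos": TCP position; "ee_rot": TCP orientation; "ft_force": force on the tool from outside, world axes, zero at the start; "moment": the same for the moment, N m; "gripper_width": finger opening in m; "gripper_force": force on a finger pad.
Only numpy, scipy, OpenCV 4.12 (cv2) and the standard library are available. Lean on these libraries where they do the work, as an engineer would, in place of code of your own. Each camera call takes 0.05 s, during which the arm holds its last target. There are 200 camera calls.

## Working session

There is one attempt and no reset: what is moved stays moved. The work goes in short steps, Python scripts to look and compute and a tool call to move; the robot and the scene stay as the last step left them, time stands still between calls to the robot, and variables do not carry over. Pictures are saved under pics/ and viewed, at most 10 in all, crops included, and the job is handed in when it is done.

Besides the shell and the picture viewer there is one more tool, called after "Request:" in YAML: its name, and indented under it one key for each argument. jog_arm: Moves the arm, as the interface text tells. Shift numbers are shares of 25 mm and turn numbers shares of 90 degrees, none past 1 either way. Its arguments: {"type":"object","properties":{"steps":{"type":"array","items":{"type":"object","properties":{"translation":{"type":"array","items":{"type":"number"}},"turn":{"type":"number"},"jaw":{"type":"number"}}}},"force":{"type":"number"}},"required":["steps"]}

```bash
mkdir -p pics; ls; python3 - <<'E'
from station import bot
import cv2,numpy as np
s=bot.read_state(); print({k:np.round(v,3).tolist() for k,v in s.items()})
for c in ["scene","side"]:
    im=bot.camera(c); cv2.imwrite(f"pics/{c}0.png",im["color"]); print(c,np.round(im["extrinsics"],3).tolist(),im["fx"])
    for t in ["bushing_wide","bushing_narrow","gauge","gauge_foot","stand_top_seat","stand_lower_bush","stand","rod_block","rod_block_hole","rod","rod_top","bin","hex_keys","spanner"]:
        print(t,[(np.round(d["location"],3).tolist(),round(d["conf"],2)) for d in bot.place_of(c,t)[:4]])
E
```

```text
pics
{'clock': 0.0, 'joint_pos': [1.335, 0.508, -0.238, 1.501, 0.126, 1.149, -0.155], 'joint_velocities': [-0.0, 0.003, -0.0, -0.001, -0.001, 0.001, -0.0], 'joint_torque': [-0.001, -62.061, -2.187, -24.966, 0.013, 0.012, -0.0], 'ee_pos': [0.209, -0.589, 0.23], 'ee_rot': [-3.14, 0.0, 0.341], 'ft_force': [0.244, -0.541, -0.565], 'moment': [0.052, 0.033, -0.023], 'gripper_force': 0.0, 'gripper_width': 0.085}
scene [[0.579, 0.584, -0.569, -0.115], [-0.815, 0.41, -0.409, -0.133], [-0.006, 0.7, 0.714, 0.891], [0.0, 0.0, 0.0, 1.0]] 408.3283537044588
bushing_wide [([0.444, 0.293, -0.002], 0.59), ([0.447, 0.062, 0.003], 0.49)]
bushing_narrow [([0.348, 0.533, 0.002], 0.74), ([0.361, 0.647, 0.004], 0.5), ([0.302, 0.478, 0.001], 0.5), ([0.444, 0.293, -0.001], 0.48)]
gauge [([0.458, 0.179, 0.002], 0.79)]
gauge_foot [([0.459, 0.186, 0.01], 0.85), ([0.54, -0.083, 0.002], 0.48)]
stand_top_seat [([0.591, 0.366, 0.124], 0.92), ([0.589, 0.082, 0.061], 0.53)]
stand_lower_bush []
stand [([0.595, 0.365, -0.001], 0.85)]
rod_block [([0.601, 0.12, -0.001], 0.63)]
rod_block_hole [([0.588, 0.082, 0.062], 0.84)
[... 569 characters left out ...]
ot [([0.457, 0.182, 0.005], 0.55), ([0.598, 0.372, -0.002], 0.42)]
stand_top_seat [([0.597, 0.367, 0.124], 0.95), ([0.459, 0.187, 0.003], 0.61)]
stand_lower_bush [([0.595, 0.37, 0.071], 0.79), ([0.591, 0.084, 0.009], 0.31)]
stand [([0.599, 0.369, -0.002], 0.87)]
rod_block [([0.598, 0.117, 0.002], 0.68), ([0.611, 0.228, -0.001], 0.47)]
rod_block_hole [([0.592, 0.085, 0.062], 0.93), ([0.596, 0.366, 0.123], 0.59)]
rod [([0.541, -0.086, -0.002], 0.59), ([0.592, 0.085, 0.01], 0.46)]
rod_top [([0.596, 0.083, 0.192], 0.59)]
bin [([0.594, 0.37, 0.014], 0.74), ([0.54, -0.085, -0.002], 0.6), ([0.591, 0.084, 0.009], 0.32)]
hex_keys [([0.61, 0.228, -0.003], 0.51)]
spanner [([0.444, 0.466, -0.002], 0.5)]
```

View pics/scene0.png

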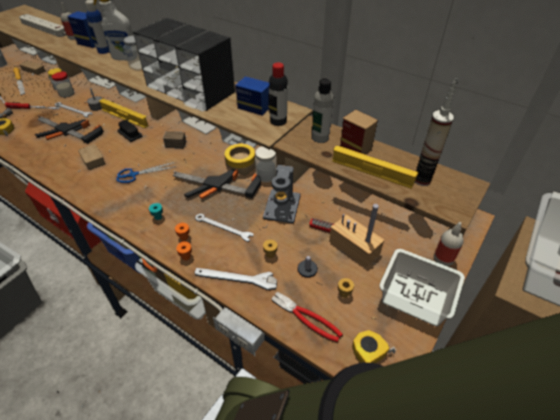

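View pics/side0.png

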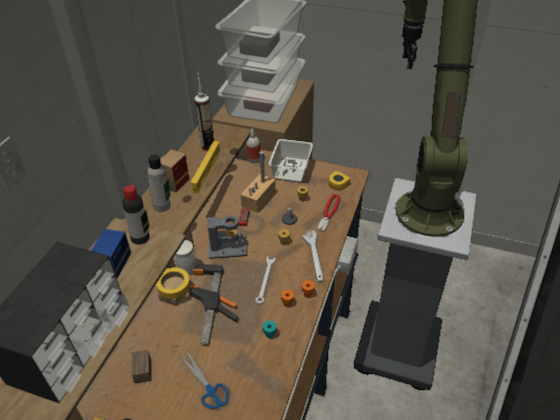

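The pictures show the brass bushings at scene px (270,246) and (346,287). They also show the gauge (308,267), stand (283,200), block with rod (357,235), bin (420,285), and orange and turquoise look-alikes at the left. I'll move over there and tell the bores apart from close by.

Request:
jog_arm:
  steps:
    - {"translation":[0.5,-1,0],"turn":0.072,"jaw":-1}
    - {"translation":[0.5,-1,0],"turn":0.072}
    - {"translation":[0.5,-1,0],"turn":0.072}
    - {"translation":[0.5,-1,0]}
    - {"translation":[0.5,-1,0]}
    - {"translation":[0.5,-1,0]}
    - {"translation":[0.5,-1,0]}
    - {"translation":[0.5,-1,0]}
    - {"translation":[0.5,-1,0]}
    - {"translation":[0.5,-1,0]}
    - {"translation":[0.5,-1,0]}
    - {"translation":[0.5,-1,0]}
  force: 60

```text
invalid input at $.steps[1]: expected keys translation, turn, jaw
```

Request:
jog_arm:
  steps:
    - {"translation":[0.3,-1,0]}
    - {"translation":[0.3,-1,0]}
    - {"translation":[0.3,-1,0]}
    - {"translation":[0.3,-1,0]}
    - {"translation":[0.3,-1,0]}
    - {"translation":[0.3,-1,0]}
    - {"translation":[0.3,-1,0]}
    - {"translation":[0.3,-1,0]}
    - {"translation":[0.3,-1,0]}
    - {"translation":[0.3,-1,0]}
    - {"translation":[0.3,-1,0]}
    - {"translation":[0.3,-1,0]}

```text
invalid input at $.steps[0]: expected keys translation, turn, jaw
```

Request:
jog_arm:
  steps:
    - {"translation":[0,-1,0]}
    - {"translation":[0,-1,0]}
    - {"translation":[0,-1,0]}
    - {"translation":[0,0,0]}
    - {"translation":[0,0,0]}

```text
invalid input at $.steps[0]: expected keys translation, turn, jaw
```

```bash
cat > h.py <<'E'
from station import bot
import cv2,numpy as np
def st():
    s=bot.read_state(); print(round(s["clock"],2),np.round(s["ee_pos"],4).tolist(),"yaw",round(s["ee_rot"][2],4),"rp",np.round(s["ee_rot"][:2],4).tolist(),"F",np.round(s["ft_force"],1).tolist(),"w",round(s["gripper_width"],4),"gf",round(s["gripper_force"],1)); return s
def pts(im):
    v,u=np.mgrid[0:420,0:560]; d=im["range_z"]; E=im["extrinsics"]
    P=np.stack([(u-im["cx"])/im["fx"]*d,-(v-im["cy"])/im["fy"]*d,-d],-1)
    return P@E[:3,:3].T+E[:3,3]
def look(name,cam="wrist"):
    im=bot.camera(cam)
    if name: cv2.imwrite(f"pics/{name}.png",im["color"])
    return im
def find(cam,*th):
    for t in th: print(t,[(np.round(d["location"],4).tolist(),round(d["conf"],2)) for d in bot.place_of(cam,t)[:3]])
def circ(im,z0,z1,xy,r):
    "points with height z0..z1 within r of xy: outline circle (min enclosing)"
    P=pts(im); m=(im["range_z"]>0)&(P[...,2]>z0)&(P[...,2]<z1)&(np.hypot(P[...,0]-xy[0],P[...,1]-xy[1])<r)
    Q=P[m]; 
    if len(Q)<20: print("few",len(Q)); return
    c,R=cv2.minEnclosingCircle((Q[:,:2]*1000).astype(np.float32)); print("circ",np.round(c,1),"R",round(R,1),"n",len(Q),"z",np.round(np.median(Q[:,2]),4),"mean",np.round(Q.mean(0),4))
E
python3 - <<'E'
from h import *
st(); im=look("w1"); print(np.round(im["extrinsics"],3).tolist(),im["fx"])
find("wrist","bushing_wide","bushing_narrow","gauge_foot","rod_top","bin")
circ(im,.038,.05,(.447,.062),.03);circ(im,.046,.058,(.458,.184),.03);circ(im,.038,.05,(.444,.293),.03)
E
```

```text
1.5 [0.2088, -0.589, 0.2313] yaw 0.3407 rp [-3.1415, -0.0] F [0.3, -0.4, 0.4] w 0.0852 gf 0.0
[[0.334, 0.89, 0.31, 0.29], [-0.943, 0.315, 0.109, -0.562], [-0.0, -0.329, 0.944, 0.373], [0.0, 0.0, 0.0, 1.0]] 289.83966573605915
bushing_wide []
bushing_narrow []
gauge_foot []
rod_top []
bin []
few 0
few 0
few 0
```

Request:
jog_arm:
  steps:
    - {"translation":[0.5,-1,0],"turn":0.072,"jaw":-1}
    - {"translation":[0.5,-1,0],"turn":0.072,"jaw":-1}
    - {"translation":[0.5,-1,0],"turn":0.072,"jaw":-1}
    - {"translation":[0.5,-1,0],"turn":0,"jaw":-1}
    - {"translation":[0.5,-1,0],"turn":0,"jaw":-1}
    - {"translation":[0.5,-1,0],"turn":0,"jaw":-1}
    - {"translation":[0.5,-1,0],"turn":0,"jaw":-1}
    - {"translation":[0.5,-1,0],"turn":0,"jaw":-1}
    - {"translation":[0.5,-1,0],"turn":0,"jaw":-1}
    - {"translation":[0.5,-1,0],"turn":0,"jaw":-1}
    - {"translation":[0.5,-1,0],"turn":0,"jaw":-1}
    - {"translation":[0.5,-1,0],"turn":0,"jaw":-1}
  force: 60

```text
clock: 2.8
ee_pos: [0.341, -0.2815, 0.2315]
ee_rot: [3.141, -0.0, 0.001]
ft_force: [0.8, -0.2, 0.3]
gripper_width: 0.0855
gripper_force: 0.0
```

Request:
jog_arm:
  steps:
    - {"translation":[0.3,-1,0],"turn":0,"jaw":-1}
    - {"translation":[0.3,-1,0],"turn":0,"jaw":-1}
    - {"translation":[0.3,-1,0],"turn":0,"jaw":-1}
    - {"translation":[0.3,-1,0],"turn":0,"jaw":-1}
    - {"translation":[0.3,-1,0],"turn":0,"jaw":-1}
    - {"translation":[0.3,-1,0],"turn":0,"jaw":-1}
    - {"translation":[0.3,-1,0],"turn":0,"jaw":-1}
    - {"translation":[0.3,-1,0],"turn":0,"jaw":-1}
    - {"translation":[0.3,-1,0],"turn":0,"jaw":-1}
    - {"translation":[0.3,-1,0],"turn":0,"jaw":-1}
    - {"translation":[0.3,-1,0],"turn":0,"jaw":-1}
    - {"translation":[0.3,-1,0],"turn":0,"jaw":-1}

```text
clock: 3.8
ee_pos: [0.4304, 0.0187, 0.2316]
ee_rot: [3.141, -0.001, 0.001]
ft_force: [1.0, -0.4, 0.2]
gripper_width: 0.085
gripper_force: 0.0
```

Request:
jog_arm:
  steps:
    - {"translation":[0,-1,0],"turn":0,"jaw":-1}
    - {"translation":[0,-1,0],"turn":0,"jaw":-1}
    - {"translation":[0,-1,0],"turn":0,"jaw":-1}
    - {"translation":[0,0,0],"turn":0,"jaw":-1}
    - {"translation":[0,0,0],"turn":0,"jaw":-1}

```text
clock: 4.22
ee_pos: [0.4299, 0.0938, 0.2315]
ee_rot: [-3.141, -0.0, 0.005]
ft_force: [-0.6, -0.7, 0.1]
gripper_width: 0.0852
gripper_force: 0.0
```

```bash
python3 - <<'E'
from h import *
st(); im=look("w1")
find("wrist","bushing_wide","gauge_foot","rod_top")
circ(im,.038,.05,(.447,.062),.03);circ(im,.046,.058,(.458,.184),.03);circ(im,.038,.05,(.444,.293),.03)
E
```

```text
4.22 [0.4299, 0.0938, 0.2315] yaw 0.0048 rp [-3.1412, -0.0004] F [-0.6, -0.7, 0.1] w 0.0852 gf 0.0
bushing_wide [([0.4433, 0.0692, -0.0023], 0.71)]
gauge_foot [([0.4576, 0.1821, 0.0089], 0.55)]
rod_top []
circ [448.   65.7] R 19.4 n 695 z 0.0433 mean [0.4487 0.0661 0.0431]
circ [459.7 183.5] R 7.5 n 131 z 0.0502 mean [0.4602 0.1828 0.0498]
circ [441.8 292.2] R 19.8 n 848 z 0.0433 mean [0.4428 0.2914 0.043 ]
```

View pics/w1.png

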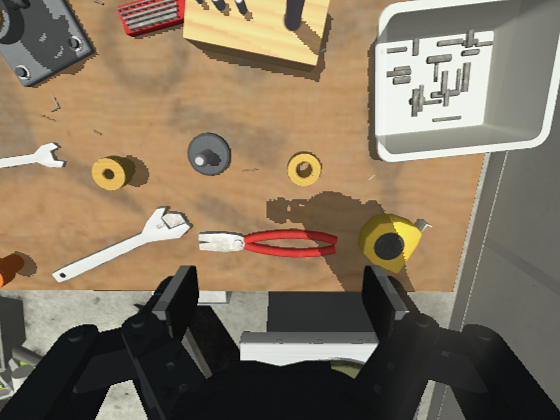

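The bushing at px (304,168), at (0.448,0.066), has the wide bore. The one at (112,172) has the narrow bore, and the gauge is at (208,155). I'll grip the wide one high on its head.

Request:
jog_arm:
  steps:
    - {"translation":[0.36,0.56,0.8],"turn":0,"jaw":-1}
    - {"translation":[0.36,0.56,1],"turn":0,"jaw":-1}
    - {"translation":[0,0,1],"turn":0,"jaw":-1}
    - {"translation":[0,0,1],"turn":0,"jaw":-1}
    - {"translation":[0,0,1],"turn":0,"jaw":-1}
    - {"translation":[0,0,1],"turn":0,"jaw":-1}
    - {"translation":[0,0,1],"turn":0,"jaw":-1}
    - {"translation":[0,0,0.9],"turn":0,"jaw":-1}
    - {"translation":[0,0,0.7],"turn":0,"jaw":-0.5}
    - {"translation":[0,0,0],"turn":0,"jaw":1}
    - {"translation":[0,0,0],"turn":0,"jaw":1}
    - {"translation":[0,0,0],"turn":0,"jaw":1}
  force: 50

```text
clock: 5.42
ee_pos: [0.4486, 0.0642, 0.0221]
ee_rot: [-3.141, -0.001, 0.001]
ft_force: [-0.8, 2.2, 1.2]
gripper_width: 0.0387
gripper_force: 0.8
```

Request:
jog_arm:
  steps:
    - {"translation":[0,0,0],"turn":0,"jaw":1}
    - {"translation":[0,0,0],"turn":0,"jaw":1}
    - {"translation":[0,0,0],"turn":0,"jaw":1}
    - {"translation":[0,0,0],"turn":0,"jaw":1}

```text
clock: 5.75
ee_pos: [0.4488, 0.0642, 0.0223]
ee_rot: [3.141, -0.002, 0.001]
ft_force: [-0.6, -2.2, 6.9]
gripper_width: 0.0363
gripper_force: 50.9
```

Request:
jog_arm:
  steps:
    - {"translation":[0,0,-1],"turn":0,"jaw":1}
    - {"translation":[0,0,-1],"turn":0,"jaw":1}
    - {"translation":[0,0,-1],"turn":0,"jaw":1}
    - {"translation":[0.2,-1,0],"turn":0,"jaw":1}
    - {"translation":[0.24,-1,0],"turn":0,"jaw":1}
    - {"translation":[0,-1,0],"turn":0,"jaw":1}
    - {"translation":[0,-1,0],"turn":0,"jaw":1}
    - {"translation":[0,-0.77,0],"turn":0,"jaw":1}
    - {"translation":[0,0,0],"turn":0,"jaw":1}
    - {"translation":[0,0,0],"turn":0,"jaw":1}

```text
clock: 6.58
ee_pos: [0.4586, 0.1848, 0.0965]
ee_rot: [-3.141, -0.0, 0.004]
ft_force: [-0.5, 0.0, -1.1]
gripper_width: 0.036
gripper_force: 50.9
```

```bash
python3 - <<'E'
from h import *
s=st(); im=look("w2"); find("wrist","bushing_wide","gauge_foot","gauge")
p=s["ee_pos"]
for a,b in ((.105,.13),(.11,.13)): circ(im,a,b,p[:2],.03)
P=pts(im); m=(np.hypot(P[...,0]-.46,P[...,1]-.184)<.04)&(im["range_z"]>0)
print(np.histogram(P[m][:,2],bins=np.arange(0,.2,.01)))
E
```

```text
6.58 [0.4586, 0.1848, 0.0965] yaw 0.004 rp [-3.1411, -0.0002] F [-0.5, 0.0, -1.1] w 0.036 gf 50.9
bushing_wide [([0.4547, 0.1867, 0.0736], 0.91)]
gauge_foot [([0.459, 0.1874, 0.0074], 0.57)]
gauge [([0.4617, 0.1878, -0.0024], 0.81)]
circ [466.7 184.8] R 28.8 n 5789 z 0.1173 mean [0.4626 0.1846 0.1166]
circ [466.7 184.8] R 28.8 n 5079 z 0.1175 mean [0.4621 0.1846 0.1178]
(array([2596,  388,   79,   91,  228,  102,    0,   39,  126,  306, 1334,
       4461,  907, 1152, 1872, 2278, 1732, 4797, 5759]), array([0.  , 0.01, 0.02, 0.03, 0.04, 0.05, 0.06, 0.07, 0.08, 0.09, 0.1 ,
       0.11, 0.12, 0.13, 0.14, 0.15, 0.16, 0.17, 0.18, 0.19]))
```

View pics/w2.png

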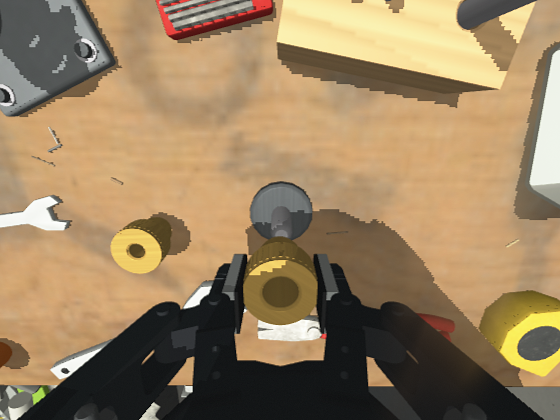

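The bushing is held at px (281,285), with the gauge right behind it at (281,210). Next I'll measure the offset between bushing and pin.

```bash
cat >> h.py <<'E'
def brass(im,z0,z1,xy,r=.035,z=None):
    "centre of a brass top face; outline reprojected on plane z"
    P=pts(im); h=cv2.cvtColor(im["color"],cv2.COLOR_BGR2HSV)
    m=(abs(h[...,0].astype(int)-23)<8)&(h[...,1]>90)&(P[...,2]>z0)&(P[...,2]<z1)&(np.hypot(P[...,0]-xy[0],P[...,1]-xy[1])<r)
    Q=P[m]; c,R=cv2.minEnclosingCircle((Q[:,:2]*1000).astype(np.float32)); print("brass",np.round(c,1),"R",round(R,1),"n",m.sum(),"z",np.median(Q[:,2]).round(4),"mean",Q.mean(0).round(4)); return m
E
python3 - <<'E'
from h import *
s=st(); im=look(None); p=s["ee_pos"]
brass(im,.115,.123,p[:2]); brass(im,.117,.123,p[:2])
P=pts(im); m=(np.hypot(P[...,0]-.46,P[...,1]-.184)<.04)&(P[...,2]>.006)&(P[...,2]<.014)&(im["range_z"]>0)
Q=P[m]; print("foot",Q[:,:2].min(0),Q[:,:2].max(0)); 
# left/right extents at far half
A=np.c_[2*Q[:,:2],np.ones(len(Q))]
hull=cv2.convexHull((Q[:,:2]*1000).astype(np.float32))[:,0]; h=hull[hull[:,0]>455]
A=np.c_[2*h,np.ones(len(h))]; c=np.linalg.lstsq(A,(h**2).sum(1),rcond=None)[0]; print("fit",c[:2],np.sqrt(c[2]+c[0]**2+c[1]**2))
E
```

```text
6.78 [0.4589, 0.1824, 0.0963] yaw -0.0002 rp [3.1408, 0.0002] F [-0.2, 0.5, -2.3] w 0.0363 gf 50.9
brass [467.3 181.5] R 31.8 n 3249 z 0.1173 mean [0.4597 0.1816 0.1172]
brass [459.  188.4] R 26.4 n 2137 z 0.1175 mean [0.4596 0.1828 0.1176]
foot [0.43500902 0.15740854] [0.48635603 0.2102005 ]
fit [459.74388831 183.60782357] 26.503662137452334
```

Request:
jog_arm:
  steps:
    - {"translation":[0.02,0,0.8],"turn":0,"jaw":1}
    - {"translation":[0,0,0.2],"turn":0,"jaw":1}
    - {"translation":[0,0,0.2],"turn":0,"jaw":1}
    - {"translation":[0,0,0.2],"turn":0,"jaw":1}
    - {"translation":[0,0,0.2],"turn":0,"jaw":1}
    - {"translation":[0,0,0],"turn":0,"jaw":1}

```text
clock: 7.33
ee_pos: [0.459, 0.1834, 0.0556]
ee_rot: [3.141, 0.001, 0.001]
ft_force: [-0.2, -1.1, -2.6]
gripper_width: 0.0362
gripper_force: 50.9
```

Request:
jog_arm:
  steps:
    - {"translation":[0,0,0.3],"turn":0,"jaw":1}
    - {"translation":[0,0,0.3],"turn":0,"jaw":1}
    - {"translation":[0,0,0.2],"turn":0,"jaw":1}
    - {"translation":[0,0,0],"turn":0,"jaw":1}
    - {"translation":[0,0,0],"turn":0,"jaw":-0.3}
    - {"translation":[0,0,0],"turn":0,"jaw":-0.3}
    - {"translation":[0,0,0],"turn":0,"jaw":-0.3}
    - {"translation":[0,0,0],"turn":0,"jaw":-0.3}
    - {"translation":[0,0,0],"turn":0,"jaw":-0.3}
    - {"translation":[0,0,0],"turn":0,"jaw":-0.3}

```text
clock: 8.17
ee_pos: [0.4595, 0.1837, 0.0365]
ee_rot: [-3.141, -0.0, 0.001]
ft_force: [-0.7, 0.4, -0.5]
gripper_width: 0.0556
gripper_force: 0.0
```

```bash
python3 - <<'E'
from h import *
s=st(); im=look(None); p=s["ee_pos"]
brass(im,.045,.07,p[:2])
find("wrist","bushing_wide")
E
```

```text
8.17 [0.4595, 0.1837, 0.0365] yaw 0.0014 rp [-3.1415, -0.0003] F [-0.7, 0.4, -0.5] w 0.0556 gf 0.0
brass [458.  178.3] R 24.6 n 3765 z 0.0532 mean [0.4608 0.1834 0.0524]
bushing_wide [([0.4537, 0.1842, 0.0107], 0.96)]
```

Request:
jog_arm:
  steps:
    - {"translation":[0,0,0.24],"turn":0,"jaw":-0.3}
    - {"translation":[0,0,0],"turn":0,"jaw":1}
    - {"translation":[0,0,0],"turn":0,"jaw":1}
    - {"translation":[0,0,0],"turn":0,"jaw":1}
    - {"translation":[0,0,0],"turn":0,"jaw":1}
    - {"translation":[0,0,0],"turn":0,"jaw":1}
    - {"translation":[0,0,0],"turn":0,"jaw":1}
    - {"translation":[0,0,-0.5],"turn":0,"jaw":1}
    - {"translation":[0,0,-1],"turn":0,"jaw":1}
    - {"translation":[0,0,-1],"turn":0,"jaw":1}
    - {"translation":[0,0,-1],"turn":0,"jaw":1}
    - {"translation":[0,0,-1],"turn":0,"jaw":1}

```text
clock: 9.27
ee_pos: [0.459, 0.1836, 0.1439]
ee_rot: [3.142, 0.001, 0.002]
ft_force: [1.7, -0.1, -1.3]
gripper_width: 0.0361
gripper_force: 51.4
```

Request:
jog_arm:
  steps:
    - {"translation":[0,0,-1],"turn":0,"jaw":1}
    - {"translation":[0,0,-1],"turn":0,"jaw":1}
    - {"translation":[0,0,-1],"turn":0,"jaw":1}
    - {"translation":[0.5,-1,0],"turn":0,"jaw":1}
    - {"translation":[0.5,-1,0],"turn":0,"jaw":1}
    - {"translation":[0.5,-1,0],"turn":0,"jaw":1}
    - {"translation":[0.5,-1,0],"turn":0,"jaw":1}
    - {"translation":[0.5,-1,0],"turn":0,"jaw":1}
    - {"translation":[0.5,-1,0],"turn":0,"jaw":1}
    - {"translation":[0,0,0],"turn":0,"jaw":1}
    - {"translation":[0,0,0],"turn":0,"jaw":1}

```text
clock: 10.18
ee_pos: [0.5336, 0.3352, 0.2169]
ee_rot: [-3.141, 0.002, 0.004]
ft_force: [-0.2, -1.1, -0.9]
gripper_width: 0.0366
gripper_force: 51.5
```

```bash
python3 - <<'E'
from h import *
s=st(); im=look("w3"); find("wrist","stand_top_seat","stand","stand_lower_bush"); p=s["ee_pos"]
brass(im,p[2]+.018,p[2]+.028,p[:2])
np.savez("im3.npz",P=pts(im),c=im["color"])
P=pts(im); m=(abs(P[...,2]-.122)<.005)&(im["range_z"]>0)&(P[...,0]>.54)
Q=P[m]; print(len(Q),np.median(Q,0),Q.min(0),Q.max(0))
E
```

```text
10.18 [0.5336, 0.3352, 0.2169] yaw 0.0037 rp [-3.1414, 0.0015] F [-0.2, -1.1, -0.9] w 0.0366 gf 51.5
stand_top_seat [([0.5979, 0.3679, 0.1225], 0.62)]
stand [([0.5952, 0.3628, 0.0012], 0.96), ([0.5946, 0.3653, 0.1228], 0.23)]
stand_lower_bush [([0.4564, 0.1832, 0.0081], 0.65), ([0.595, 0.3629, 0.0669], 0.61), ([0.5279, 0.3357, 0.1982], 0.59)]
brass [542.1 334.6] R 31.8 n 3724 z 0.2401 mean [0.5352 0.3345 0.2397]
6267 [0.62959948 0.37931495 0.12128935] [0.57083942 0.34087978 0.11700865] [0.67046829 0.41605473 0.12376673]
```

View pics/w3.png

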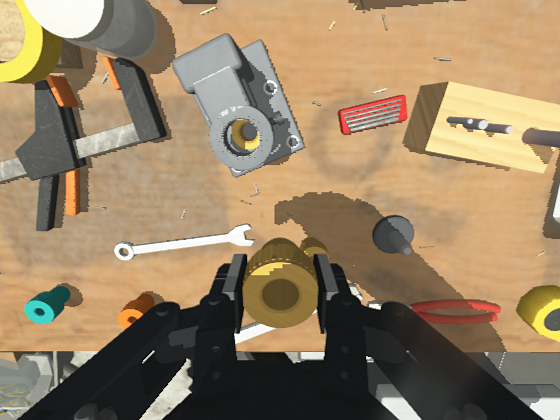

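The stand's hole shows at px (243,133) with the lower bushing in it, and the column lies to the upper left (205,65). I'll fit the hole from the depth picture.

```bash
python3 - <<'E'
import numpy as np
from scipy.optimize import minimize,least_squares
d=np.load("im3.npz");P=d["P"]
m=(abs(P[...,2]-.1215)<.003); Q=P[m][:,:2]; Q=Q[np.hypot(Q[:,0]-.597,Q[:,1]-.367)<.06]
# largest-empty-circle: inner edge by angle
c=np.array([.597,.367])
for it in range(6):
    v=Q-c; r=np.hypot(*v.T); a=np.arctan2(v[:,1],v[:,0]); E=[];O=[]
    for k in np.arange(-np.pi,np.pi,.2):
        s=(a>=k)&(a<k+.2)
        if s.sum()>3:
            i=np.where(s)[0]; E.append(Q[i[np.argmin(r[i])]]); O.append(Q[i[np.argmax(r[i])]])
    E=np.array(E);O=np.array(O)
    f=least_squares(lambda p:np.hypot(*(E-p[:2]).T)-p[2],[*c,.0145],loss="soft_l1",f_scale=.001); c=f.x[:2]
print("hole",f.x)
O=O[np.hypot(*(O-c).T)<.03]
g=least_squares(lambda p:np.hypot(*(O-p[:2]).T)-p[2],[*c,.026],loss="soft_l1",f_scale=.001); print("boss",g.x,len(O))
E
```

```text
hole [0.59643247 0.36600968 0.01447767]
boss [0.59654825 0.3660993  0.02585016] 25
```

Request:
jog_arm:
  steps:
    - {"translation":[0.9,-0.5,0],"turn":0,"jaw":1}
    - {"translation":[0.9,-0.5,0],"turn":0,"jaw":1}
    - {"translation":[0.67,-0.27,0],"turn":0,"jaw":1}
    - {"translation":[0,0,0.8],"turn":0,"jaw":1}
    - {"translation":[0,0,0.8],"turn":0,"jaw":1}
    - {"translation":[0,0,0.6],"turn":0,"jaw":1}
    - {"translation":[0,0,0],"turn":0,"jaw":1}
    - {"translation":[0,0,0],"turn":0,"jaw":1}

```text
clock: 11.05
ee_pos: [0.5957, 0.3644, 0.1626]
ee_rot: [3.14, 0.001, 0.001]
ft_force: [0.8, 0.4, -0.9]
gripper_width: 0.036
gripper_force: 51.5
```

```bash
python3 - <<'E'
from h import *
X=[]
for i in range(4):
    s=bot.read_state(); X.append(s["ee_pos"]); im=bot.camera("wrist")
s=st(); p=np.mean(X,0); print(p.round(4))
brass(im,p[2]+.018,p[2]+.028,p[:2],r=.03)
E
```

```text
11.25 [0.5964, 0.3659, 0.1646] yaw 0.0011 rp [-3.1402, -0.0021] F [-0.1, 0.7, -1.7] w 0.0363 gf 51.5
[0.5962 0.3652 0.1638]
brass [596.5 364.8] R 19.8 n 3805 z 0.1877 mean [0.598  0.365  0.1873]
```

Request:
jog_arm:
  steps:
    - {"translation":[0,-0.03,0.5],"turn":0,"jaw":1}
    - {"translation":[0,0,0.2],"turn":0,"jaw":1}
    - {"translation":[0,0,0.2],"turn":0,"jaw":1}
    - {"translation":[0,0,0.2],"turn":0,"jaw":1}
    - {"translation":[0,0,0.1],"turn":0,"jaw":1}
    - {"translation":[0,0,0],"turn":0,"jaw":1}

```text
clock: 11.75
ee_pos: [0.5955, 0.3662, 0.1317]
ee_rot: [3.141, 0.001, 0.002]
ft_force: [0.6, -0.6, -1.9]
gripper_width: 0.0364
gripper_force: 51.5
```

Request:
jog_arm:
  steps:
    - {"translation":[0,0,0.2],"turn":0,"jaw":1}
    - {"translation":[0,0,0.12],"turn":0,"jaw":1}
    - {"translation":[0,0,0],"turn":0,"jaw":1}
    - {"translation":[0,0,0],"turn":0,"jaw":-0.3}
    - {"translation":[0,0,0],"turn":0,"jaw":-0.3}
    - {"translation":[0,0,0],"turn":0,"jaw":-0.3}
    - {"translation":[0,0,0],"turn":0,"jaw":-0.3}
    - {"translation":[0,0,0],"turn":0,"jaw":-0.3}
    - {"translation":[0,0,0],"turn":0,"jaw":-0.3}

```text
clock: 12.5
ee_pos: [0.5959, 0.3665, 0.125]
ee_rot: [-3.141, -0.0, 0.001]
ft_force: [0.3, -0.2, -0.1]
gripper_width: 0.0555
gripper_force: 0.0
```

Request:
jog_arm:
  steps:
    - {"translation":[0,0,-0.5],"turn":0,"jaw":-0.3}
    - {"translation":[0,0,-1],"turn":0,"jaw":-0.3}
    - {"translation":[0,0,-1],"turn":0,"jaw":-0.3}
    - {"translation":[-1,0,-0.6],"turn":0,"jaw":-0.3}
    - {"translation":[-1,0,0],"turn":0,"jaw":-0.3}
    - {"translation":[-1,0,0],"turn":0,"jaw":-1}
    - {"translation":[0,0,0],"turn":0,"jaw":-1}

```text
clock: 13.08
ee_pos: [0.5158, 0.3681, 0.2045]
ee_rot: [-3.14, 0.001, 0.006]
ft_force: [-0.3, -0.1, 0.0]
gripper_width: 0.0773
gripper_force: 0.0
```

```bash
python3 - <<'E'
from h import *
s=st(); im=look(None); find("wrist","bushing_wide","rod_top")
brass(im,.135,.16,(.5965,.366),r=.025); circ(im,.036,.05,(.442,.292),.028)
im=look(None,"side"); find("side","rod_top","bushing_wide","bushing_narrow"); circ(im,.178,.2,(.594,.084),.02)
im=look(None,"scene"); circ(im,.178,.2,(.594,.084),.02)
E
```

```text
13.08 [0.5158, 0.3681, 0.2045] yaw 0.0064 rp [-3.1403, 0.0011] F [-0.3, -0.1, 0.0] w 0.0773 gf 0.0
bushing_wide [([0.588, 0.3635, 0.097], 0.63), ([0.4584, 0.1824, 0.011], 0.39)]
rod_top []
brass [595.3 365.4] R 19.1 n 2024 z 0.1413 mean [0.5957 0.3654 0.1413]
circ [441.9 293.2] R 19.7 n 782 z 0.0432 mean [0.4436 0.2938 0.0428]
rod_top [([0.5931, 0.0817, 0.1886], 0.6)]
bushing_wide [([0.594, 0.3613, 0.0993], 0.41)]
bushing_narrow [([0.3538, 0.5325, 0.0025], 0.7), ([0.3017, 0.4796, -0.0023], 0.52), ([0.4412, 0.2937, 0.0002], 0.47)]
few 10
circ [588.6  83.2] R 7.1 n 34 z 0.188 mean [0.5874 0.0826 0.1864]
```

Request:
jog_arm:
  steps:
    - {"translation":[-1,1,0],"turn":0,"jaw":-0.4}
    - {"translation":[-1,1,0],"turn":0,"jaw":-0.4}
    - {"translation":[-1,0.94,0.5],"turn":0,"jaw":-0.4}
    - {"translation":[-0.06,0,1],"turn":0,"jaw":-0.4}
    - {"translation":[0,0,1],"turn":0,"jaw":-0.4}
    - {"translation":[0,0,1],"turn":0,"jaw":-0.4}
    - {"translation":[0,0,0.5],"turn":0,"jaw":-0.4}
    - {"translation":[0,0,0],"turn":0,"jaw":-0.4}
    - {"translation":[0,0,0],"turn":0,"jaw":-0.4}

```text
clock: 14.23
ee_pos: [0.4445, 0.2927, 0.1019]
ee_rot: [3.141, 0.001, 0.001]
ft_force: [-0.5, -0.3, 0.1]
gripper_width: 0.0602
gripper_force: 0.0
```

```bash
python3 - <<'E'
from h import *
X=[]
for i in range(2):
    s=bot.read_state(); X.append(s["ee_pos"]); im=bot.camera("wrist")
print(np.array(X).round(4)); cv2.imwrite("pics/w4.png",im["color"]); brass(im,.036,.05,(.442,.292),r=.028)
E
```

```text
[[0.4445 0.2927 0.1019]
 [0.4449 0.2931 0.1027]]
brass [442.3 292.7] R 19.5 n 1831 z 0.0433 mean [0.4435 0.2927 0.043 ]
```

View pics/w4.png

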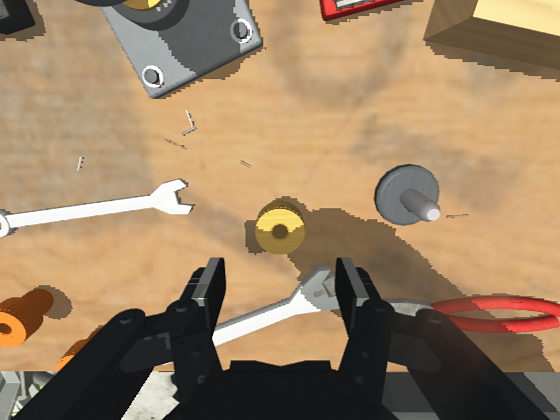

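Request:
jog_arm:
  steps:
    - {"translation":[-0.06,0,1],"turn":0,"jaw":-0.4}
    - {"translation":[0,0,1],"turn":0,"jaw":-0.4}
    - {"translation":[0,0,0.8],"turn":0,"jaw":-0.4}
    - {"translation":[0,0,0.4],"turn":0,"jaw":-0.4}
    - {"translation":[0,0,0],"turn":0,"jaw":1}
    - {"translation":[0,0,0],"turn":0,"jaw":1}
    - {"translation":[0,0,0],"turn":0,"jaw":1}
    - {"translation":[0,0,0],"turn":0,"jaw":1}
    - {"translation":[0,0,0],"turn":0,"jaw":1}
    - {"translation":[0,0,0],"turn":0,"jaw":1}
    - {"translation":[0,0,-1],"turn":0,"jaw":1}
    - {"translation":[0,0,-1],"turn":0,"jaw":1}

```text
clock: 15.33
ee_pos: [0.4421, 0.292, 0.0722]
ee_rot: [3.14, 0.003, 0.002]
ft_force: [0.8, 0.3, -1.5]
gripper_width: 0.0364
gripper_force: 50.5
```

Request:
jog_arm:
  steps:
    - {"translation":[0,0,-1],"turn":0,"jaw":1}
    - {"translation":[0,0,-1],"turn":0,"jaw":1}
    - {"translation":[0,1,-1],"turn":0,"jaw":1}
    - {"translation":[0,1,0],"turn":0,"jaw":1}
    - {"translation":[0,1,0],"turn":0,"jaw":1}
    - {"translation":[0,1,0],"turn":0,"jaw":1}
    - {"translation":[0,1,0],"turn":0,"jaw":1}
    - {"translation":[0,1,0],"turn":0,"jaw":1}
    - {"translation":[0,1,0],"turn":0,"jaw":1}
    - {"translation":[0,1,0],"turn":0,"jaw":1}
    - {"translation":[0,1,0],"turn":0,"jaw":1}
    - {"translation":[0,1,0],"turn":0,"jaw":1}

```text
clock: 16.33
ee_pos: [0.4431, 0.0415, 0.1476]
ee_rot: [3.141, -0.001, 0.002]
ft_force: [0.3, -0.4, -1.1]
gripper_width: 0.0363
gripper_force: 50.6
```

Request:
jog_arm:
  steps:
    - {"translation":[0.3,1,0],"turn":0,"jaw":1}
    - {"translation":[0.3,1,0],"turn":0,"jaw":1}
    - {"translation":[0.4,1,0],"turn":0,"jaw":1}
    - {"translation":[0.4,1,0],"turn":0,"jaw":1}
    - {"translation":[0.4,0.8,0],"turn":0,"jaw":1}
    - {"translation":[0.6,0.2,0],"turn":0,"jaw":1}
    - {"translation":[0,0,0],"turn":0,"jaw":1}
    - {"translation":[0,0,0],"turn":0,"jaw":1}

```text
clock: 17.0
ee_pos: [0.5036, -0.0822, 0.1473]
ee_rot: [-3.141, 0.0, 0.001]
ft_force: [-1.1, 0.3, -1.2]
gripper_width: 0.0361
gripper_force: 50.6
```

```bash
python3 - <<'E'
from h import *
s=st(); im=look(None); P=pts(im)
m=(abs(P[...,2]-.075)<.006)&(im["range_z"]>0)&(P[...,1]<.03)&(P[...,0]>.43); Q=P[m]; print(len(Q),Q.min(0),Q.max(0),Q.mean(0))
r=cv2.minAreaRect((Q[:,:2]*1000).astype(np.float32)); print(r); find("wrist","bin","rod_top","rod_block_hole")
circ(im,.184,.2,(.592,.084),.025)
E
```

```text
17.0 [0.5036, -0.0822, 0.1473] yaw 0.0007 rp [-3.1411, 0.0] F [-1.1, 0.3, -1.2] w 0.0361 gf 50.6
9222 [ 0.4633715  -0.17652771  0.06900255] [0.61921075 0.00602276 0.07687923] [ 0.55841858 -0.08671424  0.07341214]
((541.4916381835938, -85.27903747558594), (141.9506072998047, 172.96632385253906), 6.25114631652832)
bin [([0.538, -0.0835, 0.0008], 0.75)]
rod_top []
rod_block_hole [([0.5926, 0.0845, 0.0604], 0.75)]
few 0
```

Request:
jog_arm:
  steps:
    - {"translation":[0.8,0.1,0],"turn":0,"jaw":1}
    - {"translation":[0.7,0,0.5],"turn":0,"jaw":1}
    - {"translation":[0,0,1],"turn":0,"jaw":1}
    - {"translation":[0,0,1],"turn":0,"jaw":1}
    - {"translation":[0,0,0.6],"turn":0,"jaw":1}
    - {"translation":[0,0,0],"turn":0,"jaw":1}
    - {"translation":[0,0,0],"turn":0,"jaw":-0.4}
    - {"translation":[0,0,0],"turn":0,"jaw":-0.4}
    - {"translation":[0,0,0],"turn":0,"jaw":-0.4}
    - {"translation":[0,0,-1],"turn":0,"jaw":-0.4}
    - {"translation":[0,0,-1],"turn":0,"jaw":-0.4}
    - {"translation":[0,0,-1],"turn":0,"jaw":-0.4}

```text
clock: 18.2
ee_pos: [0.5411, -0.0845, 0.1469]
ee_rot: [3.142, -0.001, 0.002]
ft_force: [0.5, 0.3, 0.4]
gripper_width: 0.0595
gripper_force: 0.0
```

Request:
jog_arm:
  steps:
    - {"translation":[-1,0,-1],"turn":0,"jaw":-0.4}
    - {"translation":[-1,0,-1],"turn":0,"jaw":-0.4}
    - {"translation":[-1,0,-1],"turn":0,"jaw":-0.4}
    - {"translation":[-0.6,-1,-1],"turn":0,"jaw":-0.4}
    - {"translation":[0,-1,-0.7],"turn":0,"jaw":-0.4}
    - {"translation":[0,-1,0],"turn":0,"jaw":-0.4}
    - {"translation":[0,-1,0],"turn":0,"jaw":-0.4}
    - {"translation":[0,0,0],"turn":0,"jaw":-0.4}
    - {"translation":[0,0,0],"turn":0,"jaw":-0.4}

```text
clock: 18.95
ee_pos: [0.4509, 0.0166, 0.2637]
ee_rot: [3.141, -0.003, 0.005]
ft_force: [-0.1, -1.0, 1.0]
gripper_width: 0.0596
gripper_force: 0.0
```

```bash
python3 - <<'E'
from h import *
X=[]
s=st(); im=look("w5"); find("wrist","bushing_narrow","rod_top","rod_block_hole","rod")
circ(im,.182,.198,(.592,.084),.025); brass(im,.02,.06,(.541,-.085),r=.06)
np.savez("im5.npz",P=pts(im))
E
```

```text
18.95 [0.4509, 0.0166, 0.2637] yaw 0.0047 rp [3.1412, -0.0027] F [-0.1, -1.0, 1.0] w 0.0596 gf 0.0
bushing_narrow [([0.5333, -0.1098, 0.0227], 0.8)]
rod_top [([0.5905, 0.0769, 0.1892], 0.92)]
rod_block_hole [([0.5904, 0.082, 0.0589], 0.74), ([0.4592, 0.1822, -0.0034], 0.41)]
rod [([0.5895, 0.0823, 0.0112], 0.9)]
circ [593.2  82.2] R 7.3 n 507 z 0.189 mean [0.5925 0.0814 0.1885]
brass [ 558.3 -118. ] R 24.8 n 1024 z 0.0332 mean [ 0.5599 -0.1201  0.0336]
```

View pics/w5.png

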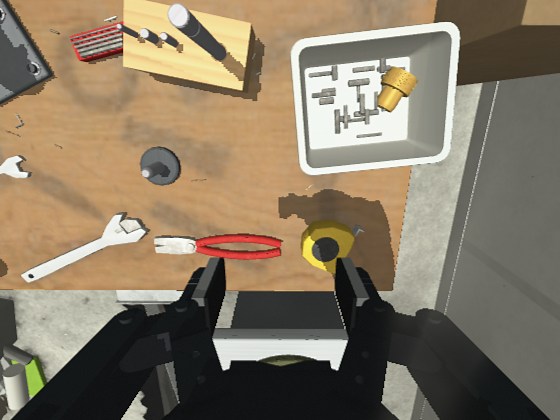

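The narrow bushing lies in the bin at px (397,90). The rod top shows at (180,14), measured at (0.593,0.082,0.189). On to gripping the rod.

Request:
jog_arm:
  steps:
    - {"translation":[1,-0.6,0],"turn":0,"jaw":-0.4}
    - {"translation":[1,-0.6,0],"turn":0,"jaw":-0.4}
    - {"translation":[1,-0.6,0],"turn":0,"jaw":-0.4}
    - {"translation":[1,-0.6,0],"turn":0,"jaw":-0.4}
    - {"translation":[1,-0.24,0],"turn":0,"jaw":-0.4}
    - {"translation":[0.68,0,0],"turn":0,"jaw":-0.4}
    - {"translation":[0,0,1],"turn":0,"jaw":-0.4}
    - {"translation":[0,0,1],"turn":0,"jaw":-0.4}
    - {"translation":[0,0,1],"turn":0,"jaw":-0.4}
    - {"translation":[0,0,1],"turn":0,"jaw":-0.4}
    - {"translation":[0,0,0.7],"turn":0,"jaw":-0.4}
    - {"translation":[0,0,0],"turn":0,"jaw":-0.4}

```text
clock: 20.2
ee_pos: [0.5907, 0.0796, 0.1407]
ee_rot: [3.14, 0.007, 0.0]
ft_force: [-0.4, -0.9, -0.5]
gripper_width: 0.0598
gripper_force: 0.0
```

```bash
python3 - <<'E'
from h import *
s=st(); im=look(None); find("wrist","rod_top","rod")
circ(im,.182,.198,(.592,.084),.02)
E
```

```text
20.2 [0.5907, 0.0796, 0.1407] yaw 0.0002 rp [3.1402, 0.007] F [-0.4, -0.9, -0.5] w 0.0598 gf 0.0
rod_top [([0.5889, 0.075, 0.1894], 0.59)]
rod [([0.5896, 0.0865, 0.0083], 0.8)]
circ [593.8  82.6] R 7.5 n 1094 z 0.189 mean [0.5956 0.0822 0.1881]
```

Request:
jog_arm:
  steps:
    - {"translation":[0.1,-0.1,-0.1],"turn":0,"jaw":-0.4}
    - {"translation":[0,0,0],"turn":0,"jaw":1}
    - {"translation":[0,0,0],"turn":0,"jaw":1}
    - {"translation":[0,0,0],"turn":0,"jaw":1}
    - {"translation":[0,0,0],"turn":0,"jaw":1}
    - {"translation":[0,0,0],"turn":0,"jaw":1}
    - {"translation":[0,0,0],"turn":0,"jaw":1}
    - {"translation":[0,0,0],"turn":0,"jaw":1}
    - {"translation":[0,0,0],"turn":0,"jaw":1}
    - {"translation":[0,0,0],"turn":0,"jaw":1}
  force: 80

```text
clock: 21.18
ee_pos: [0.5956, 0.0838, 0.1479]
ee_rot: [3.141, -0.001, 0.001]
ft_force: [0.3, -0.3, 6.6]
gripper_width: 0.0119
gripper_force: 77.8
```

```bash
python3 - <<'E'
from h import *
X=[]
for i in range(3):
    s=bot.read_state(); X.append(s["ee_pos"]); im=bot.camera("wrist")
st(); print(np.mean(X,0).round(4))
circ(im,.182,.198,(.592,.084),.02)
E
```

```text
21.33 [0.5957, 0.0838, 0.1479] yaw 0.0013 rp [3.1414, -0.0011] F [-1.1, -1.1, 5.6] w 0.012 gf 77.8
[0.5956 0.0838 0.1479]
circ [598.7  84. ] R 14.9 n 1819 z 0.1889 mean [0.5985 0.0836 0.1885]
```

Request:
jog_arm:
  steps:
    - {"translation":[0,0,-0.5],"turn":0,"jaw":1}
    - {"translation":[0,0,-0.6],"turn":0,"jaw":1}
    - {"translation":[0,0,-0.6],"turn":0,"jaw":1}
    - {"translation":[0,0,-0.6],"turn":0,"jaw":1}
    - {"translation":[0,0,-0.6],"turn":0,"jaw":1}
    - {"translation":[0,0,-0.6],"turn":0,"jaw":1}
    - {"translation":[0,0,-0.6],"turn":0,"jaw":1}
    - {"translation":[0,0,-0.6],"turn":0,"jaw":1}
    - {"translation":[0,0,-0.6],"turn":0,"jaw":1}
    - {"translation":[0,0,-0.6],"turn":0,"jaw":1}
    - {"translation":[0,0,-0.5],"turn":0,"jaw":1}
    - {"translation":[0,0,0],"turn":0,"jaw":1}

```text
clock: 22.33
ee_pos: [0.5958, 0.0844, 0.3092]
ee_rot: [-3.141, -0.003, 0.002]
ft_force: [-0.8, -0.3, -2.6]
gripper_width: 0.012
gripper_force: 78.1
```

Request:
jog_arm:
  steps:
    - {"translation":[0,-0.6,0],"turn":0,"jaw":1}
    - {"translation":[0,-0.9,0],"turn":0,"jaw":1}
    - {"translation":[0,-1,0],"turn":0,"jaw":1}
    - {"translation":[0,-1,0],"turn":0,"jaw":1}
    - {"translation":[0,-1,0],"turn":0,"jaw":1}
    - {"translation":[0,-1,0],"turn":0,"jaw":1}
    - {"translation":[0,-1,0],"turn":0,"jaw":1}
    - {"translation":[0,-1,0],"turn":0,"jaw":1}
    - {"translation":[0,-1,0],"turn":0,"jaw":1}
    - {"translation":[0,-0.9,0],"turn":0,"jaw":1}
    - {"translation":[0,-0.6,0],"turn":0,"jaw":1}
    - {"translation":[0,0,0],"turn":0,"jaw":1}

```text
clock: 23.33
ee_pos: [0.5927, 0.3384, 0.305]
ee_rot: [-3.14, 0.004, 0.007]
ft_force: [-1.3, 0.8, -1.7]
gripper_width: 0.0119
gripper_force: 78.2
```

```bash
python3 - <<'E'
from h import *
s=st(); im=look("w6"); find("wrist","rod_tip","rod_top","stand_top_seat"); P=pts(im); np.savez("im6.npz",P=P)
ims=look("s6","side"); find("side","rod_tip","rod_top"); np.savez("im6s.npz",P=pts(ims))
imc=look(None,"scene"); find("scene","rod_tip","rod_top"); np.savez("im6c.npz",P=pts(imc))
E
```

```text
23.33 [0.5927, 0.3384, 0.305] yaw 0.0072 rp [-3.14, 0.0038] F [-1.3, 0.8, -1.7] w 0.0119 gf 78.2
rod_tip [([0.5891, 0.3361, 0.1643], 0.61)]
rod_top [([0.5886, 0.3328, 0.3484], 0.84), ([0.5936, 0.1169, 0.0011], 0.19)]
stand_top_seat [([0.5978, 0.3633, 0.0683], 0.44)]
rod_tip [([0.5936, 0.3318, 0.17], 0.74), ([0.5945, 0.3615, 0.1009], 0.63), ([0.6108, 0.2244, -0.0009], 0.23)]
rod_top [([0.5956, 0.3333, 0.3504], 0.6)]
rod_tip []
rod_top []
```

View pics/w6.png

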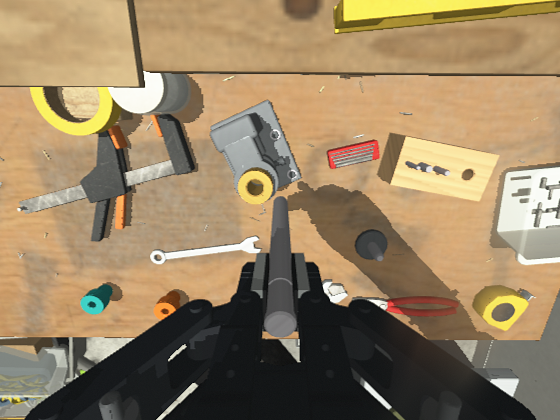

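The rod is held, with its tip at px (280,200), just beside the bushing at (257,184). I'll fit the rod axis and the bushing bore from depth.

```bash
cat > fit.py <<'E'
import numpy as np
from scipy.optimize import least_squares
def rodfit(P,xy,z0,z1,zt,r=.02):
    m=(P[...,2]>z0)&(P[...,2]<z1)&(np.hypot(P[...,0]-xy[0],P[...,1]-xy[1])<r); Q=P[m]
    if len(Q)<20: print("few",len(Q)); return
    def f(p):
        h=Q[:,2]-zt; return np.hypot(Q[:,0]-p[0]-p[2]*h,Q[:,1]-p[1]-p[3]*h)-.007
    g=least_squares(f,[*xy,0,0],loss="soft_l1",f_scale=.001); print("rod at tip",g.x.round(4),"n",len(Q),"rms",np.sqrt(np.mean(g.fun**2)).round(4))
E
python3 - <<'E'
import numpy as np
from fit import *
for n in ["im6","im6s","im6c"]:
    P=np.load(n+".npz")["P"]; rodfit(P,(.593,.334),.185,.285,.168)
    m=(P[...,2]>.135)&(P[...,2]<.148)&(np.hypot(P[...,0]-.596,P[...,1]-.366)<.022); Q=P[m]
    if len(Q)>20:
        import cv2; print(n,"bush",cv2.minEnclosingCircle((Q[:,:2]*1000).astype(np.float32)),Q.mean(0),len(Q))
E
```

```text
rod at tip [ 0.5898  0.338   0.0047 -0.0017] n 853 rms 0.0002
im6 bush ((595.5419311523438, 365.8042907714844), 19.350936889648438) [0.59628169 0.36553795 0.14105093] 779
rod at tip [ 0.589   0.3358  0.0168 -0.015 ] n 111 rms 0.0023
im6s bush ((595.4616088867188, 366.05181884765625), 21.089643478393555) [0.59336144 0.36701499 0.14101766] 65
few 0
```

Request:
jog_arm:
  steps:
    - {"translation":[0.13,-0.56,0],"turn":0,"jaw":1}
    - {"translation":[0.13,-0.56,0],"turn":0,"jaw":1}
    - {"translation":[0,0,0.5],"turn":0,"jaw":1}
    - {"translation":[0,0,0],"turn":0,"jaw":1}
    - {"translation":[0,0,0],"turn":0,"jaw":1}

```text
clock: 24.25
ee_pos: [0.6012, 0.3612, 0.2942]
ee_rot: [3.14, 0.001, 0.001]
ft_force: [0.7, 0.7, -2.0]
gripper_width: 0.0123
gripper_force: 78.3
```

```bash
python3 - <<'E'
from h import *; from fit import *
st()
for i in range(2):
    im=look(None); P=pts(im); rodfit(P,(.596,.366),.175,.265,.155)
    m=(P[...,2]>.137)&(P[...,2]<.146)&(np.hypot(P[...,0]-.596,P[...,1]-.366)<.022); Q=P[m]; print(cv2.minEnclosingCircle((Q[:,:2]*1000).astype(np.float32)),Q.mean(0),len(Q))
st()
E
```

```text
24.25 [0.6012, 0.3612, 0.2942] yaw 0.0013 rp [3.1402, 0.0012] F [0.7, 0.7, -2.0] w 0.0123 gf 78.3
rod at tip [0.5987 0.3604 0.0019 0.0008] n 708 rms 0.0002
((595.512451171875, 365.7575378417969), 19.276737213134766) [0.59946466 0.36736031 0.1411889 ] 614
rod at tip [5.992e-01 3.604e-01 1.100e-03 5.000e-04] n 702 rms 0.0002
((595.5209350585938, 365.7978820800781), 19.181259155273438) [0.59941487 0.36731343 0.1411545 ] 607
24.35 [0.6017, 0.3613, 0.2954] yaw 0.0006 rp [3.1414, -0.0005] F [0.1, 0.6, -1.9] w 0.0123 gf 78.3
```

Request:
jog_arm:
  steps:
    - {"translation":[-0.11,-0.22,0],"turn":0,"jaw":1}
    - {"translation":[0,0,0],"turn":0,"jaw":1}
    - {"translation":[0,0,0],"turn":0,"jaw":1}
    - {"translation":[0,0,0],"turn":0,"jaw":1}
    - {"translation":[0,0,0],"turn":0,"jaw":1}

```text
clock: 24.77
ee_pos: [0.5987, 0.3673, 0.295]
ee_rot: [3.142, -0.0, 0.001]
ft_force: [1.3, -0.3, -2.8]
gripper_width: 0.0121
gripper_force: 78.4
```

```bash
python3 - <<'E'
from h import *; from fit import *
st(); im=look(None); P=pts(im); rodfit(P,(.596,.366),.175,.265,.155)
E
```

```text
24.77 [0.5987, 0.3673, 0.295] yaw 0.0013 rp [3.1416, -0.0003] F [1.3, -0.3, -2.8] w 0.0121 gf 78.4
rod at tip [ 5.963e-01  3.667e-01  1.000e-03 -3.000e-04] n 707 rms 0.0002
```

Request:
jog_arm:
  steps:
    - {"translation":[0,0.02,0.3],"turn":0,"jaw":1}
    - {"translation":[0,0,0.3],"turn":0,"jaw":1}
    - {"translation":[0,0,0.3],"turn":0,"jaw":1}
    - {"translation":[0,0,0.3],"turn":0,"jaw":1}
    - {"translation":[0,0,0.3],"turn":0,"jaw":1}
    - {"translation":[0,0,0.3],"turn":0,"jaw":1}
    - {"translation":[0,0,0],"turn":0,"jaw":1}

```text
clock: 25.4
ee_pos: [0.598, 0.3663, 0.2475]
ee_rot: [3.14, 0.003, 0.002]
ft_force: [-0.8, -0.6, -3.0]
gripper_width: 0.0121
gripper_force: 78.5
```

Request:
jog_arm:
  steps:
    - {"translation":[0,0,0.3],"turn":0,"jaw":1}
    - {"translation":[0,0,0.3],"turn":0,"jaw":1}
    - {"translation":[0,0,0.3],"turn":0,"jaw":1}
    - {"translation":[0,0,0.2],"turn":0,"jaw":1}
    - {"translation":[0,0,0],"turn":0,"jaw":1}
    - {"translation":[0,0,0],"turn":0,"jaw":1}

```text
clock: 25.9
ee_pos: [0.5985, 0.3668, 0.2219]
ee_rot: [3.141, 0.001, 0.001]
ft_force: [0.5, 0.7, -3.1]
gripper_width: 0.0123
gripper_force: 78.5
```

Request:
jog_arm:
  steps:
    - {"translation":[0,0,0.2],"turn":0,"jaw":1}
    - {"translation":[0,0,0.2],"turn":0,"jaw":1}
    - {"translation":[0,0,0.2],"turn":0,"jaw":1}
    - {"translation":[0,0,0.15],"turn":0,"jaw":1}
    - {"translation":[0,0,0.15],"turn":0,"jaw":1}
    - {"translation":[0,0,0.15],"turn":0,"jaw":1}
    - {"translation":[0,0,0],"turn":0,"jaw":1}

```text
clock: 26.48
ee_pos: [0.5983, 0.3666, 0.195]
ee_rot: [3.141, 0.001, 0.002]
ft_force: [-0.3, -0.3, -1.9]
gripper_width: 0.0117
gripper_force: 78.5
```

Request:
jog_arm:
  steps:
    - {"translation":[0,0,0.2],"turn":0,"jaw":1}
    - {"translation":[0,0,0.2],"turn":0,"jaw":1}
    - {"translation":[0,0,0.2],"turn":0,"jaw":1}
    - {"translation":[0,0,0.2],"turn":0,"jaw":1}
    - {"translation":[0,0,0.2],"turn":0,"jaw":1}
    - {"translation":[0,0,0.12],"turn":0,"jaw":1}
    - {"translation":[0,0,0],"turn":0,"jaw":1}
    - {"translation":[0,0,0],"turn":0,"jaw":1}
    - {"translation":[0,0,0],"turn":0,"jaw":1}
    - {"translation":[0,0,0],"turn":0,"jaw":1}

```text
clock: 27.32
ee_pos: [0.5987, 0.3671, 0.1684]
ee_rot: [-3.141, -0.0, 0.001]
ft_force: [-0.9, 0.2, -2.1]
gripper_width: 0.0121
gripper_force: 78.5
```

```bash
python3 - <<'E'
from h import *; from fit import *
st(); im=look("w7"); P=pts(im); find("wrist","rod_top","bushing_wide")
m=(np.hypot(P[...,0]-.597,P[...,1]-.366)<.02)&(P[...,2]>.19)&(P[...,2]<.225); print(np.percentile(P[m][:,2],[50,90,98]))
brass(im,.13,.155,(.596,.366),r=.025)
im=look(None,"side"); P=pts(im); find("side","rod_tip","rod_top")
m=(np.hypot(P[...,0]-.6,P[...,1]-.366)<.012)&(P[...,2]>.015)&(P[...,2]<.045); print(m.sum()); st()
E
```

```text
27.32 [0.5987, 0.3671, 0.1684] yaw 0.0015 rp [-3.1412, -0.0005] F [-0.9, 0.2, -2.1] w 0.0121 gf 78.5
rod_top [([0.5929, 0.3631, 0.2117], 0.97)]
bushing_wide [([0.5904, 0.3666, 0.0978], 0.91)]
[0.20726503 0.21893866 0.223913  ]
brass [595.9 365.6] R 19.3 n 1368 z 0.1411 mean [0.6056 0.3651 0.1399]
rod_tip [([0.5396, -0.0838, 0.0012], 0.47)]
rod_top [([0.5976, 0.3666, 0.2128], 0.41)]
1
27.62 [0.5986, 0.367, 0.1682] yaw 0.0015 rp [-3.1415, -0.0001] F [-0.6, -0.2, -2.0] w 0.0119 gf 78.5
```

View pics/w7.png

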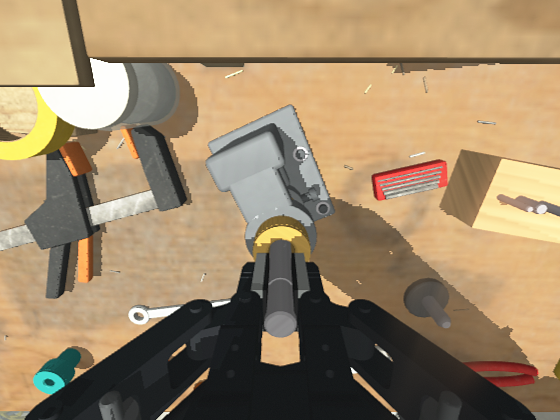

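The rod stands in both bushings, with its top (px (280,322)) at about 0.21 m. That puts the tip about 18 mm above the base plate, and the brass head is flush on the arm at (280,235). Handing in.

```bash
python3 -c "
from station import bot
print(bot.close_job())"
```

```text
the job is handed in; nothing more can be done
None
```

I handed the job in at about 28 s; the station returned no verdict. The wide bushing went right down the gauge pin and is home in the top arm. The narrow one is in the bin, and the gripper holds the rod through both bushings with its tip about 18 mm above the base plate, a height worked out from the rod's top because the tip itself was not visible.

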